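Clamp a stone blank in the sanding jig

TASK

Get the longest stone block ready for sanding: take it out of the row on the dark board and lay it flat in the plywood jig, lengthwise between the fixed wooden stop and the sliding jaw. Slide the jaw up until the block is held snugly end to end with no gap, then turn the black knob on the jaw clockwise until it is fully tight. Leave the three shorter blocks lying where they are on the board.

Things in the scene. Friction and masses are not known exactly. Their poses are not given: they have to be found in the camera images.
- long_block: the only long block of the row: pale stone, 60 mm long (own x), 32 wide (y), 24 high (z), 0.1 kg; origin at the centre of its underside. Lies in a row of four, 2.5 mm apart side by side, in any place: at first only its ends (9 mm proud of its neighbours) can be gripped. In the jig there is no finger room at its ends, so put it down on bare table and take it again by its long sides
- short_a: one of the three other blocks in the row: 42 mm long (own x), 32 wide, 24 high, pale stone; origin at the centre of its underside
- short_b: one of the three other blocks in the row: 42 mm long (own x), 32 wide, 24 high, pale stone; origin at the centre of its underside
- short_c: one of the three other blocks in the row: 42 mm long (own x), 32 wide, 24 high, pale stone; origin at the centre of its underside
- board: dark wooden sorting board under the row, 110 mm (x) by 150 (y), 6 thick, fixed; origin at the centre of its underside. The row runs along its y, the blocks' lengths along its x. Board and jig stand left and right of the robot, either way round; about x = 0.53 m, midway between them, 150 mm of table is bare
- jig: the sanding jig, fixed: plywood base 120 mm (x) by 210 (y), 18 thick; origin at the centre of its underside, z up. The block's length must lie along its y. A wooden stop bar (80 mm in x, 22 in y, 22 above the base) is fixed near its -y end; the jaw slides along y on its +y half
- stop_face (a point): middle of the work face of the fixed stop, at y = -65 mm of the jig, 11 mm above the bed; the face looks to the jig's +y
- bed (a point): point on the top of the plywood base (18 mm above the table) where the middle of the clamped block's underside belongs: 30 mm in +y from the stop's face, x = 0 of the jig
- jaw_face (a point): middle of the work face of the sliding jaw, which looks to the jig's -y; moves with the jaw, 11 mm above the bed. The jaw is a wooden block 80 mm (x) by 50 mm (y), top 25 mm above the bed
- jaw (a joint): travel of the jaw towards the stop, m: at 0 the gap between stop and jaw is 78 mm, at 0.030 it is 48 mm, with the 60 mm block snug 0.018. Starts with a gap of 69 to 78 mm. Slides at about 2 N while the knob is loose (it can be moved by the knob), stays where it is left; the tight knob locks it
- clamp_grip (a point): grip point of the clamp knob, on its upright axis, 71 mm above the table; moves with the jaw. Black plastic knob on top of the jaw: an upright bar 46 mm long, 14 thick, its top 10 mm above this point, on a round foot (40 mm across) whose top is 18 mm below it. This point's x axis runs along the bar (which lies along the jig's x when the joint is 0)
- clamp (a joint): turn of the clamp knob, rad, growing clockwise seen from above: 0 loose, the screw bites from about 0.8 and meets its stop, fully tight, at 1.5. Starts within 0.2 of loose, turns with less than 0.2 N m, stays where it is left
There are look-alikes about, which are no part of the job. Of the things shaped like the jig, the plywood one is meant.

How it is judged:
At the end, for the whole second after the job is handed in: The long block lies flat and lengthwise (0.06 rad) on the bed, within 20 mm sideways and 3 mm lengthwise of the bed point, 3 mm in height; jaw joint 0.0165 to 0.0195 (snug); knob past 1.25 rad; block at rest; no short block was ever moved over 25 mm (x of long_block in the frame of bed between -0.02 and 0.02 m and y of long_block in the frame of bed between -0.003 and 0.003 m and z of long_block in the frame of bed between -0.003 and 0.003 m and angle between the x axis of long_block and the y axis of jig, either way round below 0.06 rad and angle between long_block's own z axis and vertical below 0.06 rad and linear speed of long_block below 0.02 m/s and value of joint jaw between 0.0165 and 0.0195 m and value of joint clamp above 1.25 rad); the robot touches nothing.
It fails at once if a shorter block was moved from its place on the board (more than 25 mm) (distance of any of short_a, short_b, short_c from where it was at the start of the episode above 0.025 m).
It also fails if it takes over 72 s, if anything falls off the work surface, if the arm or the gripper's body presses on something with over 40 N, if the wrist force passes 120 N, or if a joint passes its speed limit or range.

ROBOT

A 7-joint arm with a two-finger parallel gripper is mounted at the origin on the work surface. World frame = base frame: x ahead of the robot, y to its left, z up, the work surface at z = 0. Lengths are in m, angles in rad, forces in N, time in s.
With the tool pointing down it reaches from about 0.4 to 0.925 m from the base axis. Payload 5.6 kg.
Tool frame: the origin (TCP) lies midway between the tips of the shut fingers; the grasp point (between the pads) lies r.hold_point_z behind it (r.hold_point_z is the distance from the TCP to the grasp point, in m); z points along the fingers, y is the line along which they close (so a half turn about z gives the same grasp; the last joint's range is limited). The gripper opens to 85 mm and grips with 20 to 120 N. Pads are 22 mm wide; open, the fingers measure 114 mm over their backs; the gripper's body (76 mm by 85 mm) begins 54 mm behind the grasp point. The pads swing forward as they close: fully open they stand 13 mm farther back than shut.
Start: joints at [-1.204, 0.468, -0.012, 1.603, 0.006, 1.071, -0.056], TCP at [0.259, 0.596, 0.231] pointing down, gripper open.
Joint ranges: [-2.53, 2.53], [-0.31, 2.02], [-1.57, 1.55], [0.28, 2.44], [-1.29, 4.43], [0.15, 1.84], [-2.92, 2.92]. Speed limits (rad/s): [2.57, 2.57, 3.14, 3.14, 3.14, 3.14, 3.14].

INTERFACE

Orientations are given as a rotation vector (axis times angle).
In Python, from workcell import sensors, imaging, order, r gives the robot as it stands. The module is installed in compiled form; this text tells all that it offers.
- The arm moves only by the tool servo_tool, never from a script. Its argument "motion" is text: rows parted by semicolons, each of 7 numbers parted by spaces: the closure, from -1 (fully open) to 1 (shut), then the shift along the world's x, y, z in cm, then the turn, a rotation vector about the world's x, y, z in degrees. A call has 1 to 20 rows; each row shifts and turns the commanded pose from where the row before left it; what a row does not reach is not made up. A row lasts 1/10 s, in which the tool goes at most 50 mm and 8.59 degrees, less where a joint would pass 70% of its speed; a pose out of reach is approached as far as the arm can. A call is refused whole if a number of a shift passes 5 or a number of a turn 8.59, either way. A call with a gripper value outside its range is refused whole. The fingers move at their own pace and stop on an object; "squeeze" is the grip in N (left out, the last holds). Time passes only in rows, so rows that do not move let the fingers close. It gives the time, the measured TCP pose, the force, the opening and the grip force at its end, in the units of the state.
- sensors.read_state(): the state, without advancing time (a new reading comes with each control period).
- imaging.grab_frame(name): name is "scene" or "top" or "wrist"; returns a dict with "image" (400x640x3 uint8, blue, green, red), "range_z" (400x640 float32, m along the optical axis (not along the pixel's ray), 0 where there is no reading), "intrinsics" (3x3 intrinsics, pixels), "k1" (the pictures are not rectified: a ray, as slopes to the right and down, at radius r is drawn at 1 + k1 r^2 times it, then the intrinsics apply), "position" and "rotation" of the camera in the world. Camera axes: x right, y down, z forward; pixel columns grow to the right and rows downward; lengths in m; the calibration is good to about 2 mm. A picture is of the moment at which its call begins.
- order.hand_in(): hands the job in; it is judged then, once.
The state is a dict: "time_s": time; "joint_pos": joint angles; "qd": joint speeds; "joint_torque": joint torques, N m; "position": TCP position; "tcp_rot": TCP orientation; "wrist_force": force on the tool from outside, world axes, zero at the start; "moment": the same for the moment, N m; "finger_gap": finger opening in m; "grasp_force": force on a finger pad.
Only numpy, scipy, OpenCV 4.12 (cv2) and the standard library are available. Lean on these libraries where they do the work, as an engineer would, in place of code of your own. Each camera call takes 0.05 s, during which the arm holds its last target. There are 200 camera calls.

## Working session

There is one attempt and no reset: what is moved stays moved. The work goes in short steps, Python scripts to look and compute and a tool call to move; the robot and the scene stay as the last step left them, time stands still between calls to the robot, and variables do not carry over. Pictures are saved under pics/ and viewed, at most 10 in all, crops included, and the job is handed in when it is done.

Besides the shell and the picture viewer there is one more tool, called after "Request:" as name(argument=value, ...), one argument or row to a line, values as JSON. servo_tool: Moves the arm, as the interface text tells. Its arguments: {"type":"object","properties":{"motion":{"type":"string"},"squeeze":{"type":"number"}},"required":["motion"]}

```bash
mkdir -p pics; cat > h.py <<'E'
import numpy as np, cv2
from workcell import sensors, imaging, order, r
def grab(n):
    f=imaging.grab_frame(n); return f
def pts(f):
    """world point per pixel from depth"""
    K=f["intrinsics"]; h,w=f["range_z"].shape
    u,v=np.meshgrid(np.arange(w),np.arange(h))
    p=cv2.undistortPoints(np.stack([u,v],-1).reshape(-1,1,2).astype(float),K,np.array([f["k1"],0,0,0,0.]))[:,0]
    ray=np.c_[p,np.ones(len(p))]@np.array(f["rotation"]).T
    return ray.reshape(h,w,3), np.array(f["position"])
def world(f):
    ray,c=pts(f); return c+ray*f["range_z"][...,None]
def onplane(f,uv,z):
    p=cv2.undistortPoints(np.array(uv,float).reshape(-1,1,2),f["intrinsics"],np.array([f["k1"],0,0,0,0.]))[:,0]
    ray=np.c_[p,np.ones(len(p))]@np.array(f["rotation"]).T; c=np.array(f["position"])
    return c+ray*((z-c[2])/ray[:,2])[:,None]
E
python3 - <<'E'
from h import *
import pickle
s=sensors.read_state(); print(s, r.hold_point_z)
for n in("top","scene"):
    f=grab(n); cv2.imwrite(f"pics/{n}0.png",f["image"]); pickle.dump(f,open(f"{n}0.pkl","wb")); print(n,f["position"],np.round(f["rotation"],3).tolist(),f["k1"],f["intrinsics"][0,0])
E
```

```text
{'time_s': 0.0, 'joint_pos': array([-1.20400035,  0.46838152, -0.0116198 ,  1.60366098,  0.00600157,
        1.07143414, -0.05628692]), 'qd': array([ 7.48052770e-04,  1.62128597e-05, -8.65963507e-04,  1.53279657e-04,
        8.65229106e-04, -3.50639758e-04,  4.28692071e-06]), 'joint_torque': array([-1.06505962e-03, -5.32379830e+01,  2.11060146e-02, -2.51307499e+01,
        1.14798266e-02,  7.81657000e-03,  1.34543598e-05]), 'position': array([0.25879495, 0.59561706, 0.23032008]), 'tcp_rot': array([-6.39212411e-01, -3.07561273e+00,  2.87668576e-03]), 'wrist_force': array([-0.25029682, -0.00796027,  0.05466803]), 'moment': array([ 0.03326715, -0.05448489, -0.02132117]), 'grasp_force': 0.0, 'finger_gap': 0.08521439304160314} 0.0187
top [0.23669889 0.03654261 1.31023447] [-2.135, 2.156, -0.205] -0.04785207560196651 460.00161868582586
scene [ 0.848656   -0.41782915  0.95772503] [-2.407, -0.961, 0.285] 0.0052853736781440595 437.7816888046059
```

```bash
sed -i 's/np.array(f\["rotation"\])\.T/cv2.Rodrigues(np.array(f["rotation"],float))[0].T/' h.py; cp pics/top0.png pics/a_top.png
```

```text
(no output)
```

View pics/top0.png

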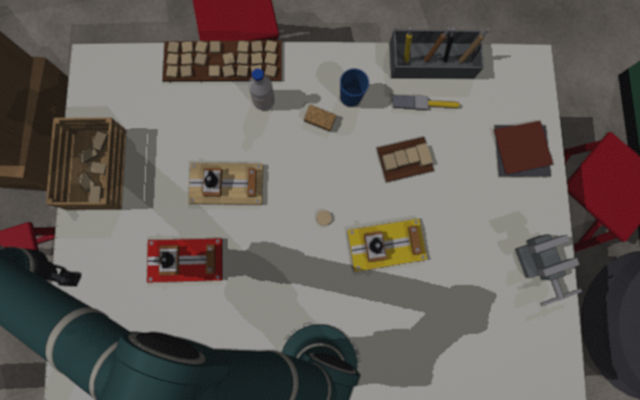

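View pics/scene0.png

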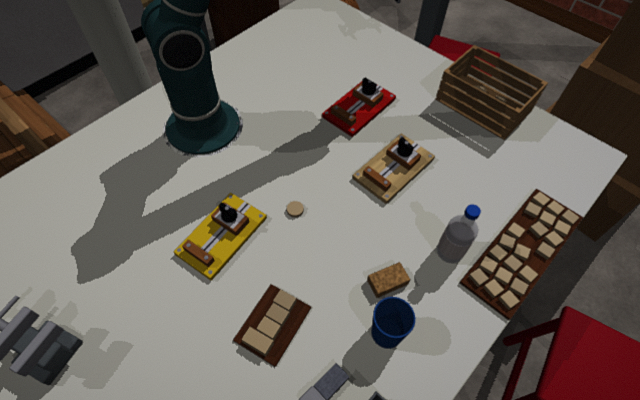

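The plywood jig is at about (228,184) in the top view. The look-alikes are a red jig at (186,260) and a yellow one at (388,245). The block row is on the dark board at (405,159), and its right-most block (425,154) looks longest. The tray at (222,60) and the crate at (88,163) also hold pale blocks. Next I measure both and check the choice in one close crop.

```bash
python3 - <<'E'
from h import *
import pickle
f=pickle.load(open("top0.pkl","rb")); im=f["image"]; hsv=cv2.cvtColor(im,cv2.COLOR_BGR2HSV); W=world(f)
for uv in [(228,190),(405,175),(425,154),(395,160),(212,180),(250,180),(200,190),(300,250)]: print(uv,hsv[uv[1],uv[0]],W[uv[1],uv[0]].round(3))
a=cv2.resize(im[130:190,370:440],None,fx=5.5,fy=5.5,interpolation=cv2.INTER_CUBIC)
b=cv2.resize(im[155:210,180:275],None,fx=4,fy=6,interpolation=cv2.INTER_CUBIC)
b=cv2.resize(im[155:210,180:275],(380,330*220//330),interpolation=cv2.INTER_CUBIC)
h=np.zeros((330,385+380,3),np.uint8); h[:,:385]=a; h[:220,385:]=b
cv2.imwrite("pics/crop.png",h)
g=pickle.load(open("scene0.pkl","rb")); Wg=world(g)
# height-based blobs from scene and top
for n,F,Wd in(("top",f,W),("scene",g,Wg)):
    hs=cv2.cvtColor(F["image"],cv2.COLOR_BGR2HSV)
    m=((Wd[...,2]>.02)&(Wd[...,2]<.036)&(abs(Wd[...,0]-.53)<.12)&(Wd[...,1]<-.03)&(Wd[...,1]>-.35)).astype(np.uint8)
    k,l,st,ce=cv2.connectedComponentsWithStats(m)
    for i in range(1,k):
        if st[i,4]>20: print(n,st[i],Wd[l==i].mean(0).round(3),cv2.minAreaRect((Wd[l==i][:,:2]*1000).astype(np.float32)))
E
```

```text
(228, 190) [ 19  95 107] [0.482 0.253 0.015]
(405, 175) [ 11 151  66] [ 0.524 -0.26   0.006]
(425, 154) [ 18  73 136] [ 0.581 -0.316  0.03 ]
(395, 160) [ 19  68 108] [ 0.564 -0.227  0.029]
(212, 180) [165  36  14] [0.5   0.289 0.067]
(250, 180) [ 14 149 103] [0.505 0.187 0.04 ]
(200, 190) [ 19  96 135] [0.481 0.331 0.022]
(300, 250) [ 23   7 144] [0.31  0.048 0.005]
top [383 144  49  26 709] [ 0.574 -0.265  0.03 ] ((571.3998413085938, -262.7066650390625), (60.65460205078125, 134.5675506591797), 11.759445190429688)
scene [ 241  290   55   65 1386] [ 0.577 -0.272  0.03 ] ((572.1459350585938, -265.6067810058594), (60.64957046508789, 135.7523956298828), 12.926409721374512)
```

View pics/crop.png

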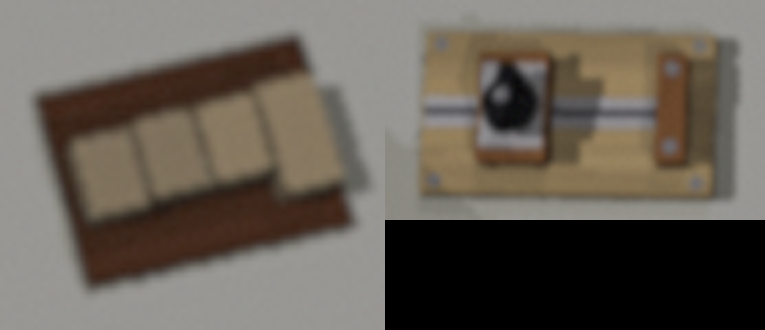

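The crop shows the right-most block standing proud at both ends, so it is the long one. The jig's stop is on its right, so jig +y is about world +y. I'll move over the long block and look with the wrist camera.

Request:
servo_tool(
  motion="-1 1.5 -4.5 0 0 0 -2.7;-1 1.5 -4.5 0 0 0 -2.7;-1 1.5 -4.5 0 0 0 -2.7;-1 1.5 -4.5 0 0 0 -2.7;-1 1.5 -4.5 0 0 0 -2.7;-1 1.5 -4.5 0 0 0 -2.7;-1 1.5 -4.5 0 0 0 -2.7;-1 1.5 -4.5 0 0 0 -2.7;-1 1.5 -4.5 0 0 0 -2.7;-1 1.5 -4.5 0 0 0 -2.7;-1 1.5 -4.5 0 0 0 -2.7;-1 1.5 -4.5 0 0 0 -2.7;-1 1.5 -4.5 0 0 0 -2.7;-1 1.5 -4.5 0 0 0 -2.7;-1 1.5 -4.5 0 0 0 -2.7;-1 1.5 -4.5 0 0 0 -2.7;-1 1.5 -4.5 0 0 0 -2.7;-1 1.5 -4.5 0 0 0 -2.7;-1 1.5 -4.5 0 0 0 -2.7;-1 0 0 0 0 0 -2.7",
  squeeze=30,
)

```text
time_s: 2.1
position: [0.5434, -0.2663, 0.231]
tcp_rot: [1.977, 2.438, -0.007]
wrist_force: [-0.6, 1.1, -0.4]
finger_gap: 0.0854
grasp_force: 0.0
```

```bash
cat > blk.py <<'E'
from h import *
def outline(f,zlo,zhi,box):
    W=world(f); x0,x1,y0,y1=box
    m=((W[...,2]>zlo)&(W[...,2]<zhi)&(W[...,0]>x0)&(W[...,0]<x1)&(W[...,1]>y0)&(W[...,1]<y1)).astype(np.uint8)
    return W,m
E
python3 - <<'E'
from blk import *; import pickle
f=grab("wrist"); pickle.dump(f,open("w1.pkl","wb")); cv2.imwrite("pics/w1.png",f["image"]); print(f["position"],sensors.read_state()["position"])
W,m=outline(f,.02,.036,(.45,.68,-.4,-.15))
print(m.sum(),np.median(W[m>0][:,2]))
q=(W[m>0][:,:2]*1000).astype(np.float32); print(cv2.minAreaRect(q))
E
```

```text
[ 0.52672678 -0.18698176  0.37290527] [ 0.54320333 -0.26281664  0.23054622]
5196 0.02954249662477995
((571.2376708984375, -264.60491943359375), (58.92767333984375, 134.82174682617188), 13.484261512756348)
```

View pics/w1.png

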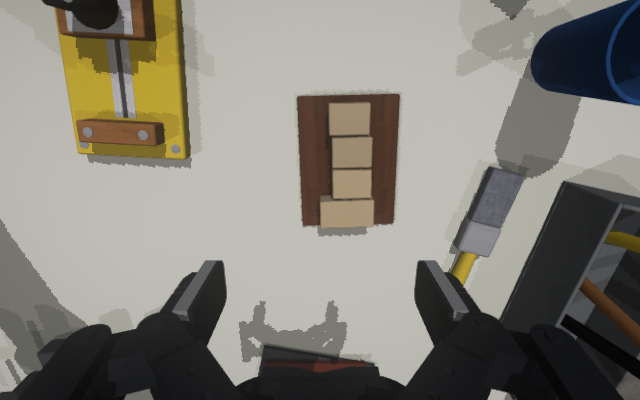

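The wrist view shows the long block at about (347,213), 54 px long, with three shorter ones above it. I'll measure its outline.

```bash
python3 - <<'E'
from blk import *; import pickle
f=pickle.load(open("w1.pkl","rb")); W,m=outline(f,.02,.036,(.45,.68,-.4,-.15))
hsv=cv2.cvtColor(f["image"],cv2.COLOR_BGR2HSV); print(hsv[213,347],hsv[213,310],hsv[198,350],hsv[229,347])
m2=((hsv[...,2]>90)&(hsv[...,1]>40)&(hsv[...,1]<130)).astype(np.uint8); m2[:199]=0; m2[240:]=0; m2[:,:305]=0; m2[:,385:]=0
m2=cv2.morphologyEx(m2,cv2.MORPH_OPEN,np.ones((9,9)))
c=max(cv2.findContours(m2,0,2)[0],key=cv2.contourArea); print(cv2.boundingRect(c),cv2.minAreaRect(c))
p=onplane(f,c[:,0].astype(float),.030)[:,:2]*1000
print(cv2.minAreaRect(p.astype(np.float32)))
for lab,(v0,v1) in {"long":(202,226)}.items():
    mm=m.copy(); mm[:v0]=0; mm[v1:]=0; q=W[mm>0][:,:2]*1000; print(cv2.minAreaRect(q.astype(np.float32)))
R=cv2.Rodrigues(sensors.read_state()["tcp_rot"])[0]; print(R.round(3))
E
```

```text
[ 18  75 169] [ 10 107  81] [ 19  76 114] [ 23  19 124]
(320, 199, 55, 29) ((347.0, 213.0), (28.0, 54.0), 90.0)
((583.2244873046875, -313.6044616699219), (59.76921081542969, 33.34769058227539), 12.005218505859375)
((583.080322265625, -314.2904968261719), (59.25645065307617, 28.64645004272461), 11.807388305664062)
[[-0.208  0.978 -0.002]
 [ 0.978  0.208 -0.002]
 [-0.002 -0.002 -1.   ]]
```

Request:
servo_tool(
  motion="-1 2 -2.7 -3 0 0 0;-1 2 -2.7 -3 0 0 0;-1 0 0 -3 0 0 0;-1 0 0 -3 0 0 0;-1 0 0 -2 0 0 0;-1 0 0 0 0 0 0;-1 0 0 0 0 0 0;-1 0 0 0 0 0 0",
)

```text
time_s: 2.95
position: [0.585, -0.3129, 0.0929]
tcp_rot: [1.964, 2.449, 0.001]
wrist_force: [-0.0, 1.0, 0.4]
finger_gap: 0.0857
grasp_force: 0.0
```

Request:
servo_tool(
  motion="-1 -0.1 -0.1 -3 0 0 0;-1 0 0 -3 0 0 0;-1 0 0 -1.5 0 0 0;-1 0 0 -1.1 0 0 0;-1 0 0 0 0 0 0;-1 0 0 0 0 0 0;0.4 0 0 0 0 0 0;0.6 0 0 0 0 0 0;1 0 0 0 0 0 0;1 0 0 0 0 0 0;1 0 0 0 0 0 0;1 0 0 0 0 0 0;1 0 0 0 0 0 0",
  squeeze=30,
)

```text
time_s: 4.25
position: [0.5838, -0.3143, 0.0067]
tcp_rot: [1.965, 2.449, 0.001]
wrist_force: [-0.6, 0.5, 5.5]
finger_gap: 0.0595
grasp_force: 33.0
```

Request:
servo_tool(
  motion="1 0 0 0.5 0 0 0;1 0 0 1 0 0 0;1 0 0 1.5 0 0 0;1 0 0 2 0 0 0;1 0 0 2 0 0 0;1 0 0 2 0 0 0;1 0 0 0 0 0 0;1 0 0 0 0 0 0",
  squeeze=30,
)

```text
time_s: 5.05
position: [0.5832, -0.3137, 0.0959]
tcp_rot: [1.965, 2.45, 0.001]
wrist_force: [0.5, 0.5, -2.2]
finger_gap: 0.0596
grasp_force: 32.6
```

```bash
python3 - <<'E'
from blk import *; import pickle
s=sensors.read_state(); print(s["position"],s["joint_pos"].round(2),s["finger_gap"],s["wrist_force"])
f=grab("top"); pickle.dump(f,open("top1.pkl","wb")); W=world(f); hsv=cv2.cvtColor(f["image"],cv2.COLOR_BGR2HSV)
# jig: plywood + all between heights; footprint from base-colour mask
m=((hsv[...,0]>=16)&(hsv[...,0]<=22)&(hsv[...,1]>70)&(hsv[...,1]<150)&(hsv[...,2]>60)).astype(np.uint8)
m[:, :170]=0;m[:,285:]=0;m[:145]=0;m[220:]=0
m=cv2.morphologyEx(m,cv2.MORPH_CLOSE,np.ones((5,5)))
c=max(cv2.findContours(m,0,2)[0],key=cv2.contourArea); p=onplane(f,cv2.convexHull(c)[:,0].astype(float),.018)[:,:2]*1000
print(cv2.boundingRect(c),cv2.minAreaRect(p.astype(np.float32)))
# short blocks + bare table things near the midway
cv2.imwrite("pics/top1.png",f["image"][130:290,150:480])
for uv in [(325,217)]: print(W[uv[1],uv[0]])
mm=((W[...,2]>.012)&(W[...,2]<.2)&(abs(W[...,0]-.53)<.15)&(abs(W[...,1])<.16)).astype(np.uint8)
k,l,st,ce=cv2.connectedComponentsWithStats(mm)
for i in range(1,k):
    if st[i,4]>8: w=W[l==i]; print(st[i],w.min(0).round(3),w.max(0).round(3))
E
```

```text
[ 0.58322935 -0.31370391  0.09589691] [ 0.07  0.69  0.54  1.69 -0.43  0.88  1.01] 0.059644270162203666 [ 0.5380734   0.52480723 -2.18668866]
(189, 163, 74, 41) ((501.3548583984375, 259.5634765625), (207.28062438964844, 116.52848052978516), 88.8650131225586)
[0.31138974 0.00938052 0.72460802]
[313 122  21   9 112] [ 0.659 -0.051  0.012] [0.68  0.008 0.037]
[261 163   2  41  77] [0.444 0.155 0.012] [0.56  0.159 0.025]
```

View pics/top1.png

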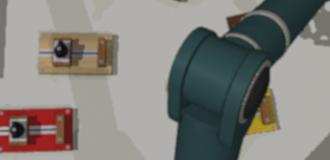

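The short blocks are at the far side, hidden by the arm. I carry the long block to bare table at about (0.53,-0.02), turned to lie along world y.

Request:
servo_tool(
  motion="1 -0.5 2.9 0 0 0 7.65;1 -0.5 2.9 0 0 0 7.65;1 -0.5 2.9 0 0 0 7.65;1 -0.5 2.9 0 0 0 7.65;1 -0.5 2.9 0 0 0 7.65;1 -0.5 2.9 0 0 0 7.65;1 -0.5 2.9 0 0 0 7.65;1 -0.5 2.9 0 0 0 7.65;1 -0.5 2.9 0 0 0 7.65;1 -0.5 2.9 0 0 0 7.65;1 0 0 -4 0 0 0;1 0 0 -2 0 0 0;1 0 0 -2 0 0 0;1 0 0 -1 0 0 0;1 0 0 0 0 0 0;1 0 0 0 0 0 0;1 0 0 0 0 0 0",
  squeeze=30,
)

```text
time_s: 6.8
position: [0.5338, -0.0239, 0.0061]
tcp_rot: [0.027, 3.14, 0.0]
wrist_force: [0.0, 0.2, -0.5]
finger_gap: 0.0591
grasp_force: 32.9
```

Request:
servo_tool(
  motion="1 0 0 -0.4 0 0 0;1 0 0 -0.1 0 0 0;1 0 0 0 0 0 0;1 0 0 0 0 0 0;0 0 0 0 0 0 0;-1 0 0 0 0 0 0;-1 0 0 0 0 0 0;-1 0 0 0 0 0 0;-1 0 0 0 0 0 0",
)

```text
time_s: 7.7
position: [0.533, -0.0239, 0.0002]
tcp_rot: [-0.027, -3.141, 0.0]
wrist_force: [0.1, 0.5, 0.8]
finger_gap: 0.0851
grasp_force: 0.0
```

Request:
servo_tool(
  motion="-1 0 0 2 0 0 0;-1 0 0 4 0 0 0;-1 0 0 4 0 0 0;-1 0 0 4 0 0 -7.5;-1 0 0 4 0 0 -7.5;-1 0 0 2 0 0 -7.5;-1 0 0 0 0 0 -7.5;-1 0 0 0 0 0 -7.5;-1 0 0 0 0 0 -7.5;-1 0 0 0 0 0 -7.5;-1 0 0 0 0 0 -7.5;-1 0 0 0 0 0 -7.5;-1 0 0 0 0 0 -7.5;-1 0 0 0 0 0 -7.5;-1 0 0 0 0 0 -7.5;-1 0 0 0 0 0 0;-1 0 0 0 0 0 0",
)

```text
time_s: 9.4
position: [0.5329, -0.0237, 0.2002]
tcp_rot: [-2.237, -2.206, 0.0]
wrist_force: [-0.9, -0.4, -0.3]
finger_gap: 0.0851
grasp_force: 0.0
```

```bash
python3 - <<'E'
from blk import *; import pickle
s=sensors.read_state(); R=cv2.Rodrigues(s["tcp_rot"])[0]; print(s["position"],np.degrees(np.arctan2(R[1,1],R[0,1])),s["joint_pos"].round(2))
f=grab("wrist"); pickle.dump(f,open("w2.pkl","wb")); cv2.imwrite("pics/w2.png",f["image"])
W,m=outline(f,.014,.034,(.46,.6,-.1,.08))
c=max(cv2.findContours(m,0,2)[0],key=cv2.contourArea)
print(cv2.contourArea(c),cv2.boundingRect(c))
p=onplane(f,c[:,0].astype(float),.024)[:,:2]*1000; print(cv2.minAreaRect(p.astype(np.float32)))
E
```

```text
[ 0.53289597 -0.02367245  0.20021241] -0.7965599758870241 [-0.48  0.33  0.56  1.95 -0.22  0.92  0.18]
1835.0 (304, 141, 33, 61)
((532.9197998046875, -23.530424118041992), (31.173160552978516, 60.88432312011719), 0.1014978364109993)
```

View pics/w2.png

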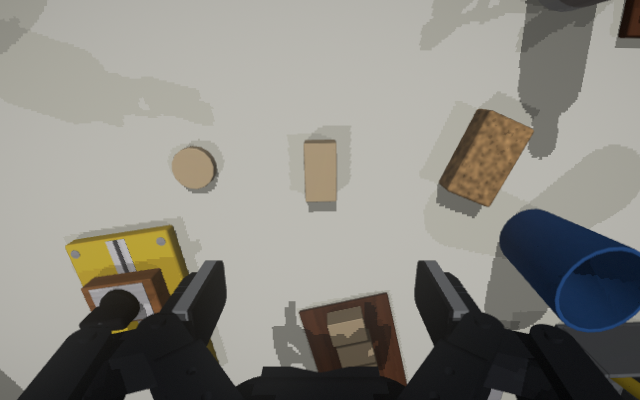

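The block lies flat at (320,170) px, which is (0.533,-0.0235) along world y. I'll regrip it by its long sides.

Request:
servo_tool(
  motion="-1 0 0 -5 0 0 0;-1 0 0 -5 0 0 0;-1 0 0 -5 0 0 0;-1 0 0 -3 0 0 0;-1 0 0 -1.6 0 0 0;-1 0 0 0 0 0 0;-1 0 0 0 0 0 0;0.5 0 0 0 0 0 0;1 0 0 0 0 0 0;1 0 0 0 0 0 0;1 0 0 0 0 0 0;1 0 0 0 0 0 0;1 0 0 0 0 0 0;1 0 0 0 0 0 0",
  squeeze=40,
)

```text
time_s: 10.85
position: [0.5337, -0.0236, 0.0052]
tcp_rot: [2.24, 2.202, 0.002]
wrist_force: [-0.5, 1.2, 6.7]
finger_gap: 0.0314
grasp_force: 40.4
```

Request:
servo_tool(
  motion="1 0 0 1 0 0 0;1 0 0 3 0 0 0;1 0 0 5 0 0 0;1 0 1 5 0 0 0;1 -0.5 2 2 0 0 0;1 -0.5 3 0 0 0 0;1 -0.5 3 0 0 0 0;1 -0.5 3 0 0 0 0;1 -0.5 3 0 0 0 0;1 -0.6 3 0 0 0 0;1 0 0 0 0 0 0;1 0 0 0 0 0 0;1 0 0 0 0 0 0",
)

```text
time_s: 12.15
position: [0.5021, 0.1548, 0.1636]
tcp_rot: [2.242, 2.2, -0.0]
wrist_force: [0.5, -0.7, -1.6]
finger_gap: 0.0311
grasp_force: 40.0
```

```bash
python3 - <<'E'
from blk import *; import pickle
s=sensors.read_state(); R=cv2.Rodrigues(s["tcp_rot"])[0]; print(s["position"],np.degrees(np.arctan2(R[1,1],R[0,1])),s["finger_gap"],s["joint_pos"].round(2))
f=grab("wrist"); pickle.dump(f,open("w3.pkl","wb")); cv2.imwrite("pics/w3.png",f["image"]); print(f["position"])
E
```

```text
[0.50212834 0.15476336 0.1635944 ] -1.0674739531075963 0.03110091699063808 [-0.79  0.37  0.52  1.99 -0.24  0.84 -0.15]
[0.50363361 0.23519278 0.30583336]
```

View pics/w3.png

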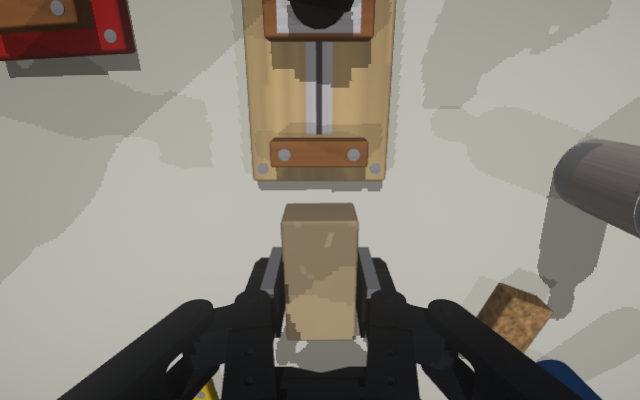

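The plywood jig is ahead: the stop bar's work edge is at row ~138 (centre ~ (319,138)), the jaw's work edge is at row ~38, and the block is held squarely at (320,270). I'll measure the edges.

```bash
cat > jig.py <<'E'
from blk import *; import pickle,sys
f=pickle.load(open(sys.argv[1],"rb")); W=world(f); hsv=cv2.cvtColor(f["image"],cv2.COLOR_BGR2HSV)
lo=[float(a) for a in sys.argv[2:6]] if len(sys.argv)>2 else None
brown=((hsv[...,0]<16)&(hsv[...,1]>120)&(W[...,0]>.43)&(W[...,0]<.57)).astype(np.uint8)
k,l,st,_=cv2.connectedComponentsWithStats(brown)
for i in range(1,k):
    if st[i,4]<300: continue
    mm=(l==i); z=W[mm][:,2]; zt=np.percentile(z,70)
    top=(mm&(W[...,2]>.034)&(W[...,2]<.048)).astype(np.uint8)
    if top.sum()<200: continue
    c=max(cv2.findContours(top,0,2)[0],key=cv2.contourArea)
    for zz in(.040,.043):
        p=onplane(f,c[:,0].astype(float),zz)[:,:2]*1000; print("brown",cv2.boundingRect(c),round(zt,4),zz,cv2.minAreaRect(p.astype(np.float32)),p.min(0).round(1),p.max(0).round(1))
ply=((W[...,2]>.012)&(W[...,2]<.024)&(W[...,0]>.42)&(W[...,0]<.58)&(W[...,1]>.12)&(W[...,1]<.4)&(hsv[...,1]>70)).astype(np.uint8)
ply=cv2.morphologyEx(ply,cv2.MORPH_OPEN,np.ones((3,3)))
ys=[]
for v in range(40,176,4):
    u=np.where(ply[v])[0]
    if len(u)>20: ys.append(np.r_[onplane(f,[[u.min()-.5,v]],.018)[0,:2],onplane(f,[[u.max()+.5,v]],.018)[0,:2]]*1000)
ys=np.array(ys)
if len(ys)>3:
    for a in(0,2): q=np.polyfit(ys[:,a+1],ys[:,a],1); print("edge x at y=200",np.polyval(q,200).round(1),"slope deg",np.degrees(np.arctan(q[0])).round(2))
E
python3 jig.py w3.pkl
```

```text
brown (263, 0, 112, 39) 0.0423 0.04 ((503.1702880859375, 281.0771484375), (24.8078556060791, 79.62934875488281), 88.9451675415039) [463.4 268.1] [543.1 294.2]
brown (263, 0, 112, 39) 0.0423 0.043 ((503.1755065917969, 280.5593566894531), (24.52787971496582, 78.73070526123047), 88.9451904296875) [463.8 267.7] [542.6 293.5]
brown (270, 139, 98, 28) 0.0398 0.04 ((501.4197998046875, 183.9466094970703), (22.043867111206055, 78.38478088378906), 88.96299743652344) [462.3 172.2] [540.6 195.1]
brown (270, 139, 98, 28) 0.0398 0.043 ((501.4448547363281, 184.52491760253906), (21.795089721679688, 77.50021362304688), 88.96300506591797) [462.7 172.9] [540.2 195.6]
edge x at y=200 442.8 slope deg 0.92
edge x at y=200 560.6 slope deg 1.19
```

Request:
servo_tool(
  motion="1 0 2.5 0 0 0 0;1 0 2.5 0 0 0 0;1 0 2.3 0 0 0 0;1 0 0 -3 0 0 0;1 0 0 -3 0 0 0;1 0 0 -1.8 0 0 0;1 0 0 0 0 0 0;1 0 0 0 0 0 0;1 0 0 0 0 0 0",
)

```text
time_s: 13.1
position: [0.5032, 0.2288, 0.0866]
tcp_rot: [2.241, 2.201, 0.003]
wrist_force: [-0.2, 0.1, -0.7]
finger_gap: 0.0311
grasp_force: 39.9
```

Request:
servo_tool(
  motion="1 -0.1 0 -2 0 0 0;1 0 0 -2 0 0 0;1 0 0 -1 0 0 0;1 0 0 -0.7 0 0 0;1 0 0 -0.4 0 0 0;1 0 0 0 0 0 0;1 0 0 -0.2 0 0 0;1 0 0 0 0 0 0;1 0 0 0 0 0 0",
)

```text
time_s: 14.0
position: [0.5017, 0.2292, 0.0232]
tcp_rot: [2.24, 2.202, 0.002]
wrist_force: [-0.7, -0.6, 6.8]
finger_gap: 0.031
grasp_force: 40.8
```

Bed contact is felt (6.8 N). I release, rise and look at the jaw and knob.

Request:
servo_tool(
  motion="0.3 0 0 0 0 0 0;-0.3 0 0 0 0 0 0;-1 0 0 0 0 0 0;-1 0 0 0 0 0 0;-1 0 0 0 0 0 0;-1 0 0 0 0 0 0;-1 0 0 2 0 0 0;-1 0 0 4 0 0 0;-1 0 -1 4 0 0 0;-1 0 -2 4 0 0 0;-1 0 -2 4 0 0 0;-1 0 0 0 0 0 0;-1 0 0 0 0 0 0;-1 0 0 0 0 0 0",
)

```text
time_s: 15.4
position: [0.5, 0.1796, 0.2012]
tcp_rot: [-2.239, -2.203, 0.003]
wrist_force: [0.1, 0.8, -0.1]
finger_gap: 0.0858
grasp_force: 0.0
```

```bash
python3 - <<'E'
from blk import *; import pickle
s=sensors.read_state(); R=cv2.Rodrigues(s["tcp_rot"])[0]; print(s["position"],np.degrees(np.arctan2(R[1,1],R[0,1])),s["joint_pos"].round(2))
f=grab("wrist"); pickle.dump(f,open("w4.pkl","wb")); cv2.imwrite("pics/w4.png",f["image"]); print(f["position"])
W=world(f); hsv=cv2.cvtColor(f["image"],cv2.COLOR_BGR2HSV)
m=((W[...,2]>.072)&(W[...,2]<.09)&(abs(W[...,0]-.5)<.05)&(W[...,1]>.25)&(W[...,1]<.34)).astype(np.uint8)
c=max(cv2.findContours(m,0,2)[0],key=cv2.contourArea); p=onplane(f,c[:,0].astype(float),.081)[:,:2]*1000
print("knob",cv2.boundingRect(c),np.median(W[m>0][:,2]),cv2.minAreaRect(p.astype(np.float32)))
m=((W[...,2]>.034)&(W[...,2]<.049)&(abs(W[...,0]-.5)<.03)&(W[...,1]>.19)&(W[...,1]<.265)&(hsv[...,1]<110)).astype(np.uint8)
c=max(cv2.findContours(m,0,2)[0],key=cv2.contourArea); p=onplane(f,c[:,0].astype(float),.042)[:,:2]*1000
print("blk",cv2.boundingRect(c),np.median(W[m>0][:,2]),cv2.minAreaRect(p.astype(np.float32)))
E
python3 jig.py w4.pkl
```

```text
[0.50002818 0.17955173 0.20117073] -0.9210796746896551 [-0.85  0.32  0.54  1.95 -0.21  0.92 -0.23]
[0.50166304 0.25997379 0.34339503]
knob (292, 23, 63, 31) 0.07989229895123257 ((503.31060791015625, 293.1910705566406), (14.545092582702637, 44.6916389465332), 78.48255920410156)
blk (303, 89, 37, 68) 0.041660732033363346 ((501.5368957519531, 228.04298400878906), (31.271142959594727, 59.18523406982422), 0.4757560193538666)
brown (274, 11, 98, 65) 0.0424 0.04 ((503.4466247558594, 293.64691162109375), (49.46042251586914, 79.48499298095703), 89.08468627929688) [463.4 268.4] [543.5 319. ]
brown (274, 11, 98, 65) 0.0424 0.043 ((503.428955078125, 293.31390380859375), (48.97138595581055, 78.69906616210938), 89.08468627929688) [463.8 268.3] [543.1 318.4]
brown (280, 159, 84, 24) 0.0398 0.04 ((501.3329162597656, 184.38165283203125), (22.19171142578125, 78.11930084228516), 89.1480941772461) [462.3 172.7] [540.3 196. ]
brown (280, 159, 84, 24) 0.0398 0.043 ((501.3362731933594, 185.12913513183594), (21.9722843170166, 77.3469009399414), 89.14810180664062) [462.7 173.6] [539.9 196.6]
edge x at y=200 443.0 slope deg 0.76
edge x at y=200 560.4 slope deg 1.38
```

View pics/w4.png

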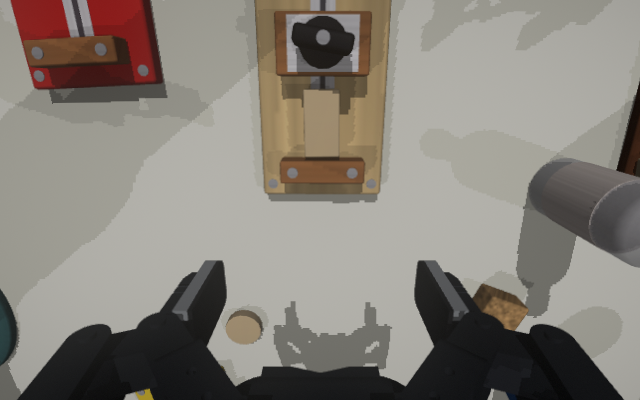

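The block lies flat between stop and jaw at (321,122), with the knob at (323,38). The knob is already turned about 0.18 rad clockwise. I move over the knob with the fingers across the bar.

Request:
servo_tool(
  motion="-1 0 1.1 0 0 0 7.94;-1 0 1.1 0 0 0 7.94;-1 0 1.1 0 0 0 7.94;-1 0 1.1 0 0 0 7.94;-1 0 1.1 0 0 0 7.94;-1 0.1 1.1 0 0 0 7.94;-1 0.1 1.2 0 0 0 7.94;-1 0.1 1.2 0 0 0 7.94;-1 0 1.2 -2 0 0 7.94;-1 0 1.2 -2 0 0 7.94;-1 0 0 -3 0 0 0;-1 0 0 0 0 0 0;-1 0 0 0 0 0 0;-1 0 0 0 0 0 0",
)

```text
time_s: 16.85
position: [0.5046, 0.2932, 0.1331]
tcp_rot: [0.318, 3.125, 0.001]
wrist_force: [0.2, -0.1, 0.7]
finger_gap: 0.0853
grasp_force: 0.0
```

Request:
servo_tool(
  motion="-1 -0.1 0 -3 0 0 0;-1 0 0 -3 0 0 0;-1 0 0 -1.5 0 0 0;-1 0 0 0 0 0 0;-1 0 0 0 0 0 0;0.4 0 0 0 0 0 0;1 0 0 0 0 0 0;1 0 0 0 0 0 0;1 0 0 0 0 0 0;1 0 0 0 0 0 0;1 0 0 0 0 0 0;1 0 0 0 0 0 0;1 0 0 0 0 0 0",
  squeeze=50,
)

```text
time_s: 18.15
position: [0.5033, 0.2933, 0.0578]
tcp_rot: [0.317, 3.125, 0.001]
wrist_force: [-0.9, 0.4, 6.0]
finger_gap: 0.0129
grasp_force: 51.8
```

Request:
servo_tool(
  motion="1 0 -0.2 0 0 0 0;1 0 -0.2 0 0 0 0;1 0 -0.2 0 0 0 0;1 0 -0.2 0 0 0 0;1 -0.02 -0.2 0 0 0 0;1 0 0 0 0 0 0;1 0 0 0 0 0 0",
)

```text
time_s: 18.85
position: [0.5031, 0.2834, 0.0578]
tcp_rot: [0.317, 3.125, 0.001]
wrist_force: [-0.4, -0.7, 6.0]
finger_gap: 0.013
grasp_force: 52.0
```

Request:
servo_tool(
  motion="1 0 -0.1 0 0 0 0;1 0 -0.1 0 0 0 0;1 0 0 0 0 0 0;1 0 0 0 0 0 0",
)

```text
time_s: 19.25
position: [0.5031, 0.2817, 0.0578]
tcp_rot: [0.316, 3.125, 0.002]
wrist_force: [0.3, 1.9, 5.3]
finger_gap: 0.0128
grasp_force: 52.0
```

Request:
servo_tool(
  motion="1 0 -0.1 0 0 0 0;1 0 0 0 0 0 0;1 0 0 0 0 0 0",
)

```text
time_s: 19.55
position: [0.5031, 0.2808, 0.0578]
tcp_rot: [0.316, 3.125, 0.002]
wrist_force: [-0.5, 2.6, 4.5]
finger_gap: 0.0129
grasp_force: 51.9
```

Request:
servo_tool(
  motion="1 0 -0.1 0 0 0 0;1 0 0 0 0 0 0;1 0 0 0 0 0 0",
)

```text
time_s: 19.85
position: [0.503, 0.2798, 0.0578]
tcp_rot: [0.316, 3.125, 0.002]
wrist_force: [-0.5, 2.4, 6.1]
finger_gap: 0.013
grasp_force: 51.9
```

Request:
servo_tool(
  motion="1 0 -0.1 0 0 0 0;1 0 0 0 0 0 0;1 0 0 0 0 0 0",
)

```text
time_s: 20.15
position: [0.503, 0.2797, 0.0578]
tcp_rot: [0.316, 3.125, 0.004]
wrist_force: [-0.1, 5.3, 4.1]
finger_gap: 0.013
grasp_force: 51.8
```

Request:
servo_tool(
  motion="1 0 -0.1 0 0 0 0;1 0 0 0 0 0 0;1 0 0 0 0 0 0",
)

```text
time_s: 20.45
position: [0.503, 0.2797, 0.0578]
tcp_rot: [0.315, 3.124, 0.006]
wrist_force: [-0.8, 6.3, 3.5]
finger_gap: 0.0126
grasp_force: 51.7
```

The jaw has stalled with the force up to 6 N after 13.6 mm, which matches the measured gap, so it is snug. Now I turn clockwise.

Request:
servo_tool(
  motion="1 0 0 0 0 0 -5;1 0 0 0 0 0 -5;1 0 0 0 0 0 -5;1 0 0 0 0 0 -5;1 0 0 0 0 0 -5;1 0 0 0 0 0 -5;1 0 0 0 0 0 -5;1 0 0 0 0 0 -5;1 0 0 0 0 0 -5;1 0 0 0 0 0 -5;1 0 0 0 0 0 -5;1 0 0 0 0 0 -5;1 0 0 0 0 0 0;1 0 0 0 0 0 0",
)

```text
time_s: 21.85
position: [0.5033, 0.2799, 0.058]
tcp_rot: [-1.835, -2.549, -0.006]
wrist_force: [-0.3, 7.3, 4.7]
finger_gap: 0.0133
grasp_force: 51.9
```

Request:
servo_tool(
  motion="1 0 0 0 0 0 -4;1 0 0 0 0 0 -4;1 0 0 0 0 0 -4;1 0 0 0 0 0 -3;1 0 0 0 0 0 0;1 0 0 0 0 0 0",
)

```text
time_s: 22.45
position: [0.5034, 0.2798, 0.0582]
tcp_rot: [-2.152, -2.287, -0.006]
wrist_force: [0.4, 6.7, 5.7]
finger_gap: 0.0131
grasp_force: 52.0
```

```bash
python3 - <<'E'
from h import *
s=sensors.read_state(); R=cv2.Rodrigues(s["tcp_rot"])[0]; print(s["position"],np.degrees(np.arctan2(R[1,1],R[0,1])),s["moment"],s["wrist_force"],R[:,2].round(4),s["joint_pos"].round(2))
E
```

```text
[0.50339628 0.27979561 0.05819784] 3.483721242395396 [1.65612096e+00 1.31542824e-02 6.79861372e-04] [0.44089615 6.74870945 5.6651317 ] [ 0.0018  0.0036 -1.    ] [-0.95  0.62  0.51  1.93 -0.46  0.7  -0.11]
```

Request:
servo_tool(
  motion="1 0 0 0 0 0 -2;1 0 0 0 0 0 -2;1 0 0 0 0 0 0;1 0 0 0 0 0 0",
)

```text
time_s: 22.85
position: [0.5034, 0.2798, 0.0582]
tcp_rot: [-2.226, -2.216, -0.005]
wrist_force: [0.3, 7.1, 5.8]
finger_gap: 0.0133
grasp_force: 58.2
```

```bash
python3 - <<'E'
from h import *
s=sensors.read_state(); R=cv2.Rodrigues(s["tcp_rot"])[0]; print(s["position"],np.degrees(np.arctan2(R[1,1],R[0,1])),s["moment"],s["wrist_force"])
E
```

```text
[0.50341815 0.27981434 0.05824027] -0.2510712366260799 [ 1.48981209 -0.06326083  1.18594095] [0.33312669 7.14568937 5.7977304 ]
```

The knob's stop is felt: the moment is 1.2 N m at about 1.5 rad. I release, rise and check.

Request:
servo_tool(
  motion="1 0 0 0 0 0 2;0.5 0 0 0 0 0 0;-1 0 0 0 0 0 0;-1 0 0 0 0 0 0;-1 0 0 0 0 0 0;-1 0 0 0 0 0 0;-1 0 0 0 0 0 0;-1 0 0 2 0 0 0;-1 0 0 4 0 0 0;-1 0 -2 4 0 0 0;-1 0 -3 4 0 0 0;-1 0 -3 2 0 0 0;-1 0 -3 0 0 0 0;-1 0 0 0 0 0 0;-1 0 0 0 0 0 0;-1 0 0 0 0 0 0",
)

```text
time_s: 24.45
position: [0.5026, 0.168, 0.217]
tcp_rot: [-2.192, -2.25, 0.0]
wrist_force: [0.2, 0.7, -0.2]
finger_gap: 0.0855
grasp_force: 0.0
```

```bash
python3 - <<'E'
from blk import *; import pickle
f=grab("wrist"); pickle.dump(f,open("w5.pkl","wb")); cv2.imwrite("pics/w5.png",f["image"])
W=world(f); hsv=cv2.cvtColor(f["image"],cv2.COLOR_BGR2HSV)
m=((W[...,2]>.072)&(W[...,2]<.09)&(abs(W[...,0]-.5)<.05)&(W[...,1]>.24)&(W[...,1]<.34)).astype(np.uint8)
c=max(cv2.findContours(m,0,2)[0],key=cv2.contourArea); p=onplane(f,c[:,0].astype(float),.081)[:,:2]*1000
print("knob",cv2.boundingRect(c),cv2.minAreaRect(p.astype(np.float32)))
m=((W[...,2]>.034)&(W[...,2]<.049)&(abs(W[...,0]-.5)<.03)&(W[...,1]>.19)&(W[...,1]<.265)&(hsv[...,1]<110)).astype(np.uint8)
c=max(cv2.findContours(m,0,2)[0],key=cv2.contourArea); p=onplane(f,c[:,0].astype(float),.042)[:,:2]*1000
print("blk",cv2.boundingRect(c),np.median(W[m>0][:,2]),cv2.minAreaRect(p.astype(np.float32)))
f=grab("scene"); W=world(f)
m=((W[...,2]>.02)&(W[...,2]<.036)&(abs(W[...,0]-.56)<.1)&(W[...,1]<-.12)&(W[...,1]>-.38)).astype(np.uint8); print("row",m.sum(),cv2.minAreaRect((W[m>0][:,:2]*1000).astype(np.float32)))
E
python3 jig.py w5.pkl | grep -v 0.043
```

```text
knob (316, 14, 18, 64) ((502.9285888671875, 277.7203369140625), (12.961907386779785, 44.86451721191406), 2.1832592487335205)
blk (302, 80, 38, 67) 0.042009471137088306 ((501.18511962890625, 223.6619415283203), (59.96561813354492, 32.29541015625), 88.52769470214844)
row 921 ((572.3397827148438, -247.74578857421875), (44.58917999267578, 101.20111083984375), 15.265410423278809)
brown (280, 18, 92, 64) 0.0425 0.04 ((503.21514892578125, 278.5050964355469), (49.49973678588867, 79.14501190185547), 88.96163940429688) [463.6 253.4] [543.1 303.8]
brown (280, 143, 81, 26) 0.0399 0.04 ((501.68011474609375, 183.73965454101562), (22.39464569091797, 77.67609405517578), 89.03712463378906) [462.8 172.2] [540.6 195.5]
edge x at y=200 442.6 slope deg 0.97
edge x at y=200 560.5 slope deg 1.19
```

View pics/w5.png

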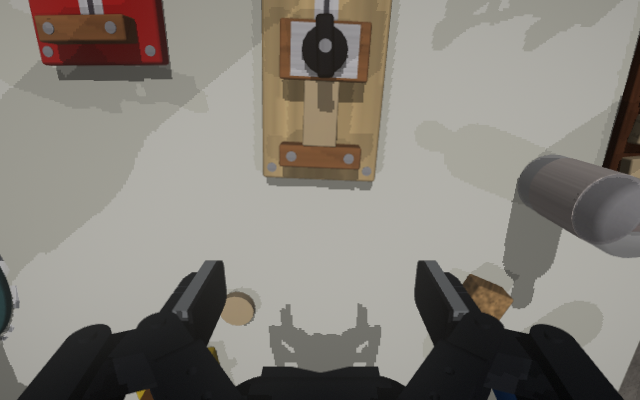

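The block sits flush between stop (row ~143) and jaw (row ~80) at (320,113), with no gap visible. The knob bar (325,46) now runs along the jig's y, about 1.5 rad round, and the three short blocks are still in their row. I hand in.

```bash
python3 -c "
from workcell import order; print(order.hand_in())"
```

```text
the job is handed in; nothing more can be done
None
```

The long block is clamped snugly end to end in the plywood jig, the knob is turned to its stop (about 1.5 rad), the three short blocks are still in their row, and the job is handed in; no verdict came back.

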